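Pack out and clamp a housing for scanning

ROBOT

A 7-joint arm with a two-finger parallel gripper is mounted at the origin on the work surface. World frame = base frame: x ahead of the robot, y to its left, z up, the work surface at z = 0. Lengths are in m, angles in degrees, forces in N, time in s.
With the tool pointing down it reaches from about 0.425 to 0.875 m from the base axis. Payload 4.7 kg.
Tool frame: the origin (TCP) lies between the finger pads; the fingertips stand env.tip_reach ahead of it and the grasp point (between the pads) lies 2 mm behind it (env.tip_reach is the distance from the TCP to the fingertips, in m); z points along the fingers, y is the line along which they close (so a half turn about z gives the same grasp; the last joint's range is limited). The gripper opens to 87 mm and grips with 3 to 60 N. Pads are 19 mm wide; open, the fingers measure 117 mm over their backs; the gripper's body (75 mm by 190 mm) begins 51 mm behind the grasp point.
Start: joints at [-68.176, 18.392, -4.016, 83.108, 1.295, 78.541, -3.26], TCP at [0.233, 0.607, 0.24] pointing down, gripper open.
Joint ranges: [-163.93, 163.93], [-17.29, 119.83], [-79.2, 71.16], [3.27, 140.29], [-89.18, 269.18], [5.43, 117.66], [-154.24, 154.24]. Speed limits (degrees/s): [147.25, 147.25, 180, 180, 180, 180, 180].

INTERFACE

Orientations are given as [roll, pitch, yaw] about the fixed x, y, z axes, in that order (R = Rz(yaw) Ry(pitch) Rx(roll)).
In Python, from cell import env gives the robot as it stands.
- The arm moves only by the shell command python3 steer.py 'ROWS' [FORCE]. ROWS is rows parted by semicolons, their numbers by spaces, 1 to 8 of them, each of 5 numbers: dx, dy, dz in m, then a turn about the tool's z in degrees, then the finger opening in m; each row is the pose to reach, as a shift and turn from the pose commanded when the command began, along the tool's axes at that moment; what a row does not reach only later rows make up. A row lasts 1/12 s, in which the tool goes at most 0.0417 m and 7.16 degrees, less where a joint would pass 70% of its speed; a pose out of reach is approached as far as the arm can. The fingers move at their own pace and stop on an object; FORCE is the grip in N (left out, the last holds). Time passes only in rows, so rows that do not move let the fingers close. It prints the time, the measured TCP pose, the force, the opening and the grip force at its end.
- env.get_obs(): the state, without advancing time (a new reading comes with each control period).
- env.read_camera(name): name is "scene" or "side" or "wrist"; returns a dict with "color" (420x560x3 uint8, blue, green, red), "fx", "fy", "cx", "cy" (pixels), "world_from_camera" (4x4, takes a point from camera to world coordinates). Camera axes: x right, y down, z forward; pixel columns grow to the right and rows downward; lengths in m; the calibration is good to about 2 mm. A picture is of the moment at which its call begins. There is no depth.
- env.sign_off(): hands the job in; it is judged then, once.
The state is a dict: "time_s": time; "qpos": joint angles; "joint_velocities": joint speeds; "effort": joint torques, N m; "tool_pos": TCP position; "tool_rot": TCP orientation; "force": force on the tool from outside, world axes, zero at the start; "wrist_torque": the same for the moment, N m; "grip_width": finger opening in m; "grasp_force": force on a finger pad.
Only numpy, scipy, OpenCV 4.12 (cv2) and the standard library are available. Lean on these libraries where they do the work, as an engineer would, in place of code of your own. Each camera call takes 0.05 s, during which the arm holds its last target. There are 200 camera calls.

TASK

In the holding fixture, first slide the white vented housing away from the press pad until you feel it stop home against the locating block hidden underneath it. Then stand light grey spacer blocks side by side in the gap between the press pad and the housing, letting go of each, until what is left of the gap is less than the pad's short stroke. Finally press the pad from behind so that the gap closes tight, and finish while holding it there with a firm push of about 15 N (the pad springs back if let go); leave the yellow stop box, the computer mouse and the ball on its stand where they are.

Things in the scene. Friction and masses are not known exactly. Their poses are not given: they have to be found in the camera images.
- rig: fixed aluminium fixture bed 130 (x) x 280 (y) x 12 mm. Origin: centre of underside, on the bench, z up; +y is the clamping direction, from pad to housing. On top two rails 12 mm high along y, inner faces at x = -47 and 47 mm, y = -45 to 120 mm. At the -y end a bracket 46 mm above the bench, inner face at y = -125 mm
- pad: dark steel press pad: upright plate 86 (x) x 12 (y) x 50 mm, top 51 mm above the bed. Slides along fixture +y, stroke 26 mm to its own stop; a spring returns it (1.6 N at rest, 3.7 N at full stroke). Origin: mid-thickness, mid-width, at the bed's top; axes as the fixture's. At rest at fixture y = -59 mm (front face -53, back face -65)
- pad_back (a point): middle of the pad's back face, 26 mm above the bed: push here, towards fixture +y, with closed fingers. 60 mm are free between it and the bracket; two 8 mm guide rods cross this space at x = -34 and 34 mm, axes 30 mm above the bench
- housing: white housing, open underneath, walls 4 mm: 90 (x) x 80 (y) x 46 mm, plus a vented hump 62 x 34 mm on top (to 60 mm, centred at y = 15 mm). 210 to 420 g. Origin: centre of underside; axes as the fixture's. Stands loose on the bed between the rails (2 mm play each side), at the start 6 to 14 mm short of home (+y)
- housing_face (a point): middle of the housing's pad-side (-y) face, 23 mm above the bed: push here with closed fingers in the gap. At the start the gap to the pad's front face is 36 mm or more; with the housing home and pad at rest it is 50 to 70 mm, so two or three spacers are needed
- datum: steel locating block, fixed on the bed, hidden inside the housing: 40 (x) x 30 (y) x 30 mm. Origin: centre of underside (top of the bed); axes as the fixture's. The housing is home when the inside of its -y wall meets the block's -y face: housing origin 21 mm to +y of this origin
- spacer0: one of 3 identical light grey plastic spacers, 110 g: plate 80 (x) x 18 (y, thickness) x 52 mm tall standing on its long 18 mm edge, with a grip tab 24 (x) x 14 (y) mm mid-top, tab top 82 mm above the underside. Origin: centre of underside, z up. Starts standing on the bench; pinch the tab from above across its 24 mm (along x)
- spacer1: one of 3 identical light grey plastic spacers, 110 g: plate 80 (x) x 18 (y, thickness) x 52 mm tall standing on its long 18 mm edge, with a grip tab 24 (x) x 14 (y) mm mid-top, tab top 82 mm above the underside. Origin: centre of underside, z up. Starts standing on the bench; pinch the tab from above across its 24 mm (along x)
- spacer2: one of 3 identical light grey plastic spacers, 110 g: plate 80 (x) x 18 (y, thickness) x 52 mm tall standing on its long 18 mm edge, with a grip tab 24 (x) x 14 (y) mm mid-top, tab top 82 mm above the underside. Origin: centre of underside, z up. Starts standing on the bench; pinch the tab from above across its 24 mm (along x)
- stopbox: yellow box 66 x 66 x 45 mm with a mushroom button, 70 mm tall in all; loose bystander, origin at the centre of the underside
- mouse: black computer mouse 100 x 58 x 31 mm; loose bystander, origin at the centre of the underside
- ball: white 38 mm ball on a dark 64 mm round stand, 81 mm tall; loose bystander, origin at the centre of the underside

How it is judged (in metres and radians):
On the way, in this order (a step that is already met when the one before it is completed fails the run):
1. the housing has been slid home against the hidden block, with the press pad still at rest (y of housing in the frame of datum above 0.0195 m and y of pad in the frame of rig below -0.055 m), for 0.1 s.
2. a first spacer stands in the gap between pad and housing, let go (((x of spacer0 in the frame of rig between -0.02 and 0.02 m and y of spacer0 in the frame of rig between -0.053 and 0.02 m and z of spacer0 in the frame of rig below 0.018 m and angle between spacer0's own z axis and vertical below 0.2 rad and contact force between the fingers and spacer0 below 0.2 N) or (x of spacer1 in the frame of rig between -0.02 and 0.02 m and y of spacer1 in the frame of rig between -0.053 and 0.02 m and z of spacer1 in the frame of rig below 0.018 m and angle between spacer1's own z axis and vertical below 0.2 rad and contact force between the fingers and spacer1 below 0.2 N) or (x of spacer2 in the frame of rig between -0.02 and 0.02 m and y of spacer2 in the frame of rig between -0.053 and 0.02 m and z of spacer2 in the frame of rig below 0.018 m and angle between spacer2's own z axis and vertical below 0.2 rad and contact force between the fingers and spacer2 below 0.2 N))), for 0.1 s.
At the end, for the whole second after the job is handed in: Fingers press the pad (over 5 N), touching neither spacers nor housing. The push passes through: pad on an upright spacer, spacer on housing, housing on the hidden block (each over 3 N; spacers within 0.15 rad of upright; housing home within 1.5 mm and flat on the bed) (contact force between the fingers and pad above 5 N and ((contact force between pad and spacer0 above 3 N and angle between spacer0's own z axis and vertical below 0.15 rad) or (contact force between pad and spacer1 above 3 N and angle between spacer1's own z axis and vertical below 0.15 rad) or (contact force between pad and spacer2 above 3 N and angle between spacer2's own z axis and vertical below 0.15 rad)) and ((contact force between housing and spacer0 above 3 N and angle between spacer0's own z axis and vertical below 0.15 rad) or (contact force between housing and spacer1 above 3 N and angle between spacer1's own z axis and vertical below 0.15 rad) or (contact force between housing and spacer2 above 3 N and angle between spacer2's own z axis and vertical below 0.15 rad)) and contact force between housing and datum above 3 N and y of housing in the frame of datum above 0.0195 m and z of housing in the frame of rig below 0.016 m and angle between housing's own z axis and vertical below 0.08 rad and contact force between the fingers and spacer0 below 0.5 N and contact force between the fingers and spacer1 below 0.5 N and contact force between the fingers and spacer2 below 0.5 N and contact force between the fingers and housing below 0.5 N); the arm keeps its last pose, push and grip.
It fails at once if the yellow stop box was moved by more than 30 mm (distance of stopbox from where it was at the start of the episode above 0.03 m).
It fails at once if the computer mouse was moved by more than 30 mm (distance of mouse from where it was at the start of the episode above 0.03 m).
It fails at once if the ball on its stand was moved by more than 30 mm (distance of ball from where it was at the start of the episode above 0.03 m).
It also fails if it takes over 72 s, if anything falls off the work surface, if the arm or the gripper's body presses on something with over 40 N, if the wrist force passes 120 N, or if a joint passes its speed limit or range.

## Working session

There is one attempt and no reset: what is moved stays moved. The work goes in short steps, Python scripts to look and compute and a shell command to move; the robot and the scene stay as the last step left them, time stands still between calls to the robot, and variables do not carry over. Pictures are saved under pics/ and viewed, at most 10 in all, crops included, and the job is handed in when it is done.

```bash
ls; mkdir -p pics
python3 - <<'E'
from cell import env
import cv2
o=env.get_obs(); print(o['time_s'],o['tool_pos'],o['tool_rot'],o['grip_width'],env.tip_reach)
for n in ("scene","side"):
    c=env.read_camera(n); cv2.imwrite(f'pics/{n}0.png',c['color']); print(n,c['fx'],c['cx'],c['cy'],c['world_from_camera'].round(3).tolist())
E
```

```text
cell.py
pics
steer.py
0.0 [0.23295606 0.60625727 0.23848593] [-1.79893099e+02  5.87902421e-03  1.58987658e+02] 0.08717799374530756 0.017
scene 388.0545185661095 278.0750058006557 206.80050451590324 [[0.59, 0.655, -0.472, 1.02], [0.807, -0.492, 0.327, -0.311], [-0.017, -0.574, -0.819, 0.811], [0.0, 0.0, 0.0, 1.0]]
side 390.8781311424185 277.90316725541396 213.6380090576221 [[0.977, -0.142, 0.161, 0.459], [-0.214, -0.635, 0.742, -0.539], [-0.003, -0.759, -0.651, 0.524], [0.0, 0.0, 0.0, 1.0]]
```

View pics/scene0.png

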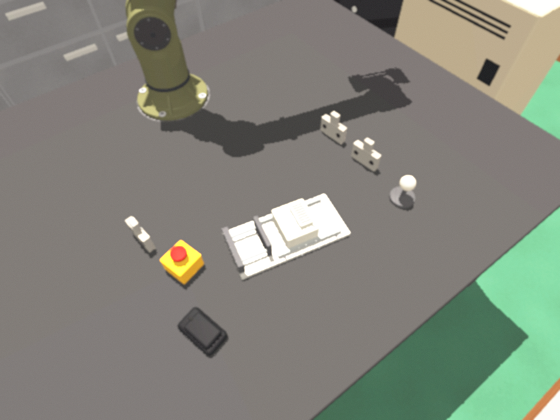

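View pics/side0.png

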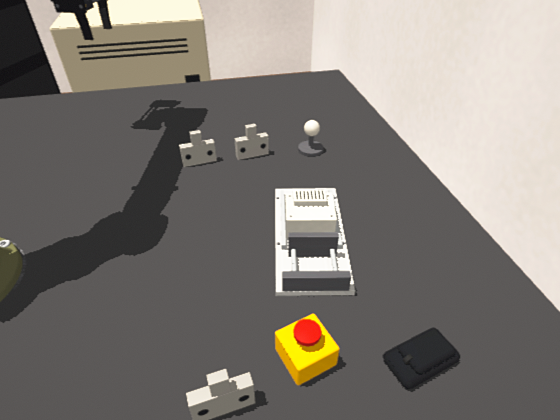

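The views show the fixture (scene ~(287,233), side ~(313,240)), with its pad at the end near the stop box. Two spacers are near the ball (side (198,150) and (252,143)) and one is by the stop box (side (220,395)). I'll take coarse positions and an enlarged montage.

```bash
cat > h.py <<'E'
import numpy as np, cv2
from cell import env
from scipy.spatial.transform import Rotation as R
def ray(c,u,v):
    T=c['world_from_camera']; d=T[:3,:3]@np.array([(u-c['cx'])/c['fx'],(v-c['cy'])/c['fy'],1]); return T[:3,3],d/np.linalg.norm(d)
def onz(c,u,v,z):
    o,d=ray(c,u,v); return o+d*(z-o[2])/d[2]
def tri(*cuv):
    A=np.zeros((3,3)); b=np.zeros(3); rs=[ray(*q) for q in cuv]
    for o,d in rs:
        P=np.eye(3)-np.outer(d,d); A+=P; b+=P@o
    p=np.linalg.solve(A,b); return p,max(np.linalg.norm((np.eye(3)-np.outer(d,d))@(p-o)) for o,d in rs)
def proj(c,p):
    q=np.linalg.inv(c['world_from_camera'])@np.append(p,1); return c['fx']*q[0]/q[2]+c['cx'],c['fy']*q[1]/q[2]+c['cy']
def to_tool(v):  # world shift -> tool axes now
    o=env.get_obs(); return R.from_euler('xyz',o['tool_rot'],degrees=True).inv().apply(v)
E
python3 - <<'E'
from h import *
s=env.read_camera('scene'); d=env.read_camera('side')
np.set_printoptions(precision=4,suppress=True)
print('bed side',[onz(d,*p,.012)[:2] for p in [(275,190),(336,189),(353,292),(277,293)]])
print('bed scene',[onz(s,*p,.012)[:2] for p in [(332,197),(349,236),(243,272),(223,232)]])
for n,a,b in [('tabA',(334,114),(196,132)),('tabB',(368,141),(251,126)),('tabC',(133,222),(218,376)),('button',(178,252),(307,328)),('ball',(408,183),(312,128))]:
    print(n,*tri((s,*a),(d,*b)))
print('mouse',onz(s,203,330,.015),onz(d,422,355,.015))
S=lambda im,x,y,w,h,k:cv2.resize(im[y:y+h,x:x+w],None,fx=k,fy=k,interpolation=cv2.INTER_CUBIC)
M=np.zeros((600,800,3),np.uint8)
def put(im,x,y): M[y:y+im.shape[0],x:x+im.shape[1]]=im[:600-y,:800-x]
put(S(d['color'],265,180,100,120,4),0,0); put(S(s['color'],215,190,140,90,2.85),400,0)
put(S(s['color'],310,105,80,70,3),400,260);put(S(s['color'],115,210,45,45,3),645,260)
put(S(d['color'],170,120,110,50,3),0,480-30+0);put(S(d['color'],180,365,80,55,3),400,470-0)
cv2.imwrite('pics/m1.png',M)
E
```

```text
bed side [array([0.5957, 0.1227]), array([0.7255, 0.0973]), array([ 0.6623, -0.1736]), array([ 0.5411, -0.1488])]
bed scene [array([0.6174, 0.1371]), array([0.7293, 0.0939]), array([ 0.6567, -0.1603]), array([ 0.5395, -0.1412])]
tabA [0.445  0.2835 0.0854] 0.001456294802135605
tabB [0.5732 0.2884 0.0828] 0.001137128543280204
tabC [ 0.4368 -0.3049  0.0816] 9.556798075462498e-05
button [ 0.5586 -0.2582  0.0696] 0.0003185701601168172
ball [0.7223 0.2843 0.0618] 0.000889262852735917
mouse [ 0.7181 -0.2985  0.015 ] [ 0.7164 -0.3008  0.015 ]
```

View pics/m1.png

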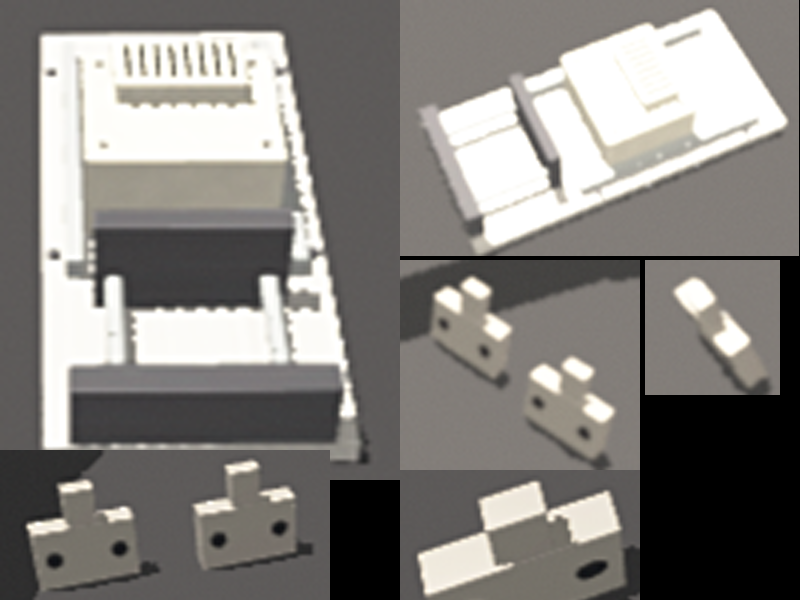

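The montage confirms it: spacers standing, pad plate and housing clear. Now over the fixture for the wrist camera.

```bash
P='-0.589 -0.4555 -0.06 82 0.0'; python3 steer.py '-0.589 -0.4555 -0.06 82 0;-0.589 -0.4555 -0.06 82 0;-0.589 -0.4555 -0.06 82 0;-0.589 -0.4555 -0.06 82 0;-0.589 -0.4555 -0.06 82 0;-0.589 -0.4555 -0.06 82 0;-0.589 -0.4555 -0.06 82 0;-0.589 -0.4555 -0.06 82 0'
python3 - <<'E'
from h import *
p=env.get_obs()['tool_pos'];print(to_tool(np.array([.62,-.03,.30])-p).round(3),env.get_obs()['tool_rot'])
E
```

```text
time_s: 0.87
tool_pos: [0.4061, 0.3208, 0.2665]
tool_rot: [180.0, -0.0, 101.3]
force: [1.1, 0.2, 0.6]
grip_width: 0.0415
grasp_force: 0.0
[-0.386  0.141 -0.034] [ 1.79990341e+02 -2.37852676e-02  1.01346087e+02]
```

```bash
python3 steer.py '-0.386 0.141 -0.034 24 0;-0.386 0.141 -0.034 24 0;-0.386 0.141 -0.034 24 0;-0.386 0.141 -0.034 24 0;-0.386 0.141 -0.034 24 0;-0.386 0.141 -0.034 24 0;-0.386 0.141 -0.034 24 0;-0.386 0.141 -0.034 24 0'; python3 steer.py '-0.08 0 0 0 0;-0.08 0 0 0 0;-0.08 0 0 0 0;-0.08 0 0 0 0'
python3 - <<'E'
from h import *
c=env.read_camera('wrist'); cv2.imwrite('pics/w1.png',c['color']); print(c['fx'],c['cx'],c['cy'],c['world_from_camera'].round(3).tolist())
o=env.get_obs();print(o['tool_pos'],o['tool_rot'],o['qpos'].round(0) if hasattr(o['qpos'],'round') else o['qpos'])
E
```

```text
time_s: 1.53
tool_pos: [0.581, 0.0385, 0.2942]
tool_rot: [180.0, -0.0, 77.7]
force: [1.1, 1.6, -0.1]
grip_width: 0.0009
grasp_force: 0.0
time_s: 1.87
tool_pos: [0.5628, -0.0414, 0.2941]
tool_rot: [180.0, -0.0, 77.3]
force: [0.6, 0.5, 0.3]
grip_width: 0.0005
grasp_force: 0.0
302.8314132780998 282.8799335758965 207.2207028919133 [[0.976, -0.209, -0.066, 0.581], [-0.219, -0.929, -0.298, 0.04], [0.001, 0.305, -0.952, 0.439], [0.0, 0.0, 0.0, 1.0]]
[ 0.56317029 -0.03856634  0.29386682] [ 1.79999519e+02 -5.48592655e-02  7.75615091e+01] [-28.   7.  33.  92.  -4.  82.  -8.]
```

View pics/w1.png

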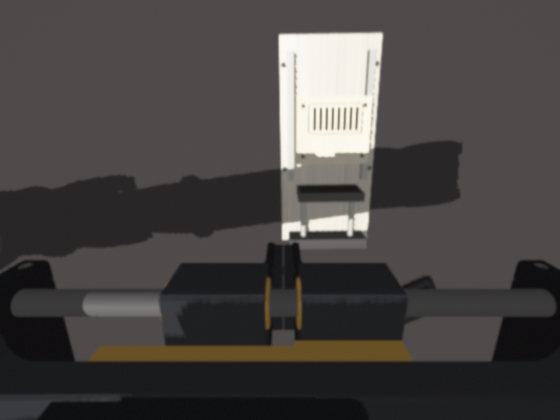

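The wrist view shows the whole fixture: bed far corners at (279,36) and (381,34), bed left edge at (283,240), housing top (300-372, 96-155), and the pad top edge at y≈190 between x≈298 and 363. I'll make an enlarged crop with subpixel edges.

Run:
```python
from h import *
np.set_printoptions(precision=4,suppress=True)
c=env.read_camera('wrist'); im=c['color']
g=cv2.cvtColor(im,cv2.COLOR_BGR2GRAY).astype(float)
L=[];Rr=[]
for v in range(45,235,6):
    row=cv2.GaussianBlur(g,(3,3),0)[v]
    dl=np.diff(row[265:298]); k=next((i for i in range(len(dl)) if dl[i]>10),None)
    dr=np.diff(row[360:395]); k2=next((i for i in range(len(dr)-1,-1,-1) if dr[i]<-10),None)
    if k is not None:
        k=k+int(np.argmax(dl[k:k+4])); L.append(onz(c,265+k+.5,v,.012))
    if k2 is not None:
        k2=k2-3+int(np.argmin(dr[k2-3:k2+1])); Rr.append(onz(c,360+k2+.5,v,.012))
for n,P in(('L',L),('R',Rr)):
    P=np.array(P)[:,:2]; vx,vy,x0,y0=cv2.fitLine(P.astype(np.float32),cv2.DIST_HUBER,0,.001,.001).ravel()
    print(n,len(P),np.degrees(np.arctan2(vy,vx)),x0,y0)
print('far',onz(c,279.5,35,.012),onz(c,381,33.5,.012))
k=im[25:265,265:395]; k=cv2.convertScaleAbs(k,alpha=1,beta=0)
k=(255*(k/255.)**.5).astype(np.uint8)
k=cv2.resize(k,None,fx=5,fy=5,interpolation=cv2.INTER_CUBIC)
cv2.imwrite('pics/w1c.png',np.hstack([k[:600],0*k[:600,:10]])[:, :660])
M=np.zeros((600,800,3),np.uint8); M[:,:650]=k[600:1200]; M[:, 650:]=0
k2=cv2.resize(k[:600],(150,138)); M[:138,650:]=k2
cv2.imwrite('pics/w1c.png',M)
```

```text
L 32 78.210396 0.5696894 0.0046419627
R 32 78.144775 0.7028247 0.0035134056
far [0.5969 0.132  0.012 ] [0.7212 0.1064 0.012 ]
```

View pics/w1c.png

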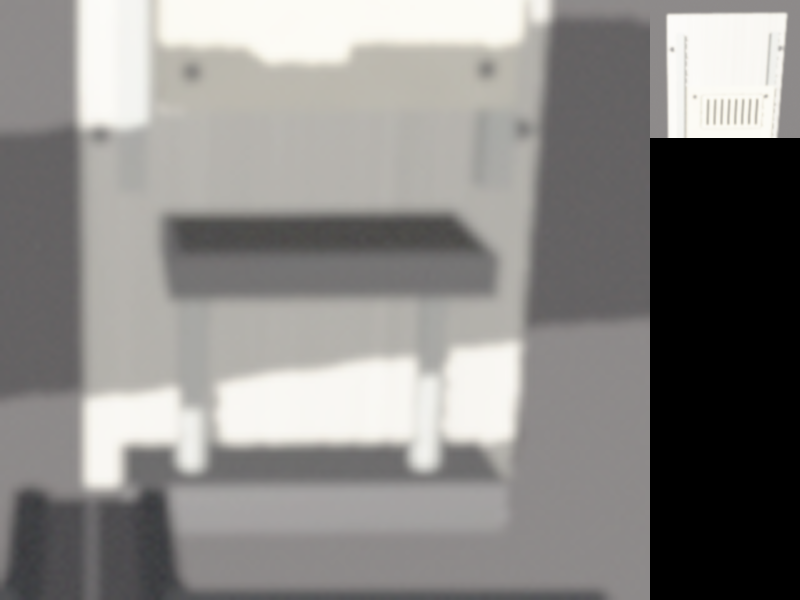

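The crop shows the pad front face base at row ≈188, its top face at rows 196–204.4, the housing's −y face at rows 154 (top) to 166 (base), and the bracket top at rows ~234–242. Next I compute the fixture frame.

```bash
cat >> h.py <<'E'
yaw=np.radians(-11.82)
ex=np.array([np.cos(yaw),np.sin(yaw)]); ey=np.array([-np.sin(yaw),np.cos(yaw)])
E
python3 - <<'E'
from h import *
np.set_printoptions(precision=4,suppress=True)
c=env.read_camera('wrist'); s=env.read_camera('scene'); d=env.read_camera('side')
l=np.array([0.5696894,0.0046419627])@ex; r=np.array([0.7028247,0.0035134056])@ex
print('width',r-l); X=(l+r)/2
f=(onz(c,279.5,35,.012)[:2]@ey+onz(c,381,33.5,.012)[:2]@ey)/2
for n,(u,v,z) in dict(padfront_base=(331,188,.013),padfront_top=(331,196,.063),padback_top=(331,204.4,.063),houstop=(330,154,.058),housbase=(330,166,.012),brkin=(330,233.6,.046),brkout=(330,241.7,.046),railend_l=(291,183.2,.012),padL=(298.5,204,.063),padR=(364,204,.063),housL=(297,150,.058),housR=(370,150,.058)).items():
    p=onz(c,u,v,z)[:2]; print(n,(p@ex-X)*1e3,(p@ey)*1e3)
print('X',X,'far',f,'origin y from far',f-.14)
# check heights via two views: pad back-top corners in side: 
for n,uv in dict(padTL=(265+97/4,180+228/4),padTR=(265+293/4,180+228/4)).items():
    p=onz(d,*uv,.063)[:2]; print(n,(p@ex-X)*1e3,p@ey*1e3)
for n,uv in dict(c0=(265+40/4,180+33/4),c1=(265+284/4,180+33/4),c2=(265+40/4,180+447/4)).items():
    p=onz(d,*uv,.012)[:2]; print(n,(p@ex-X)*1e3,p@ey*1e3)
E
```

```text
width 0.13054346305414544
padfront_base 6.918058880415412 55.833338349933776
padfront_top -0.750715112996958 57.834614786804764
padback_top -0.2855550734892631 46.521400658586316
houstop -3.4216334347707544 110.87893880592844
housbase 4.344162731252932 87.67306417719384
brkin 2.870243212615753 -1.5251766881671236
brkout 3.3657238750163243 -13.877348251129156
railend_l -50.888493243634095 63.12508967111294
padL -42.46764240230172 47.37309055548829
padR 42.50429490984453 46.75144258243197
housL -44.66941972921246 116.12346027927335
housR 46.14138430121639 115.4657168219232
X 0.6219305579377425 far 0.25345499416605477 origin y from far 0.11345499416605476
padTL -40.277319778645904 42.93445626074574
padTR 42.575120618716156 41.88732772577859
c0 -63.99030110409032 248.37927134819304
c1 68.62198562271537 246.58463638819634
c2 -65.08233476123581 -32.23047982886995
```

```bash
cat >> h.py <<'E'
X,Y0=0.62193,0.1112
def fx2w(x,y,z): return np.append((X+x)*ex+(Y0+y)*ey,z)
def w2f(p): return np.array([p[:2]@ex-X,p[:2]@ey-Y0,p[2]])
def go(x,y,z): 
    o=env.get_obs(); print('t',round(o['time_s'],2),'fix',(w2f(o['tool_pos'])*1e3).round(1),'yaw',o['tool_rot'].round(2),'F',o['force'].round(1),'shift',to_tool(fx2w(x,y,z)-o['tool_pos']).round(4))
E
python3 - <<'E'
from h import *
c=env.read_camera('wrist')
for u in(310,330,360): print(w2f(onz(c,u,166.1,.058)).round(4))
go(0,-.035,.10)
E
```

```text
[-0.0282 -0.0144  0.058 ]
[-0.003  -0.0145  0.058 ]
[ 0.035  -0.0147  0.058 ]
t 2.17 fix [-63.  -31.1 293.7] yaw [-1.7999e+02 -1.0000e-02  7.7850e+01] F [-0.  -0.4  0.1] shift [-0.0035  0.063   0.1936]
```

```bash
python3 steer.py '-0.0035 0.03 0.03 -0.3 0;-0.0035 0.063 0.06 -0.3 0;-0.0035 0.063 0.1 -0.3 0;-0.0035 0.063 0.14 -0.3 0;-0.0035 0.063 0.18 -0.3 0;-0.0035 0.063 0.1936 -0.3 0;-0.0035 0.063 0.1936 -0.3 0;-0.0035 0.063 0.1936 -0.3 0'
python3 - <<'E'
from h import *
go(0,-.035,.037)
c=env.read_camera('side');k=c['color'][180:300,250:370];cv2.imwrite('pics/s2.png',cv2.resize(k,None,fx=4,fy=4,interpolation=cv2.INTER_CUBIC))
E
```

```text
time_s: 2.83
tool_pos: [0.6247, -0.0542, 0.101]
tool_rot: [180.0, 0.0, 78.0]
force: [-0.0, 0.1, 1.1]
grip_width: 0.0002
grasp_force: 0.0
t 2.83 fix [  0.6 -36.3 101. ] yaw [179.98   0.    78.04] F [-0.   0.1  1.1] shift [ 0.0013 -0.0007  0.064 ]
```

View pics/s2.png

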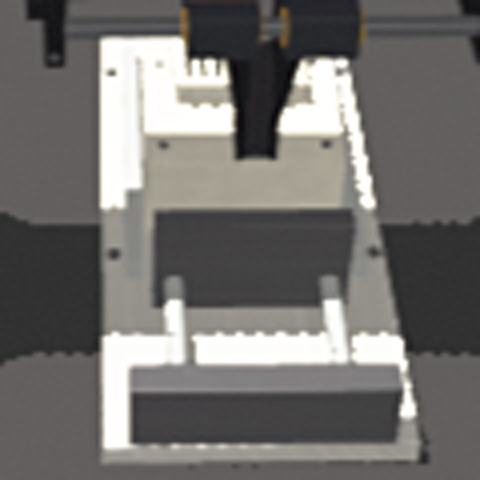

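The fingers are centred above the gap (crop (255,155)), so I go down.

```bash
python3 steer.py '0.001 0 0.025 0 0;0.001 0 0.045 0 0;0.001 0 0.058 0 0;0.001 0 0.064 0 0;0.001 0 0.064 0 0;0.001 0 0.064 0 0'; python3 -c "
from h import *;go(0,-.020,.037)"
```

```text
time_s: 3.38
tool_pos: [0.6255, -0.0538, 0.0377]
tool_rot: [179.9, -0.0, 78.0]
force: [0.6, -0.3, 0.6]
grip_width: 0.0007
grasp_force: 0.0
t 3.38 fix [  1.3 -35.8  37.7] yaw [ 1.7988e+02 -3.0000e-02  7.7990e+01] F [ 0.6 -0.3  0.6] shift [ 0.0158 -0.0014  0.0007]
```

```bash
python3 steer.py '0.004 0 0 0 0;0.008 0 0 0 0;0.011 0 0 0 0;0.013 0 0 0 0;0.015 0 0 0 0;0.017 0 0 0 0;0.018 0 0 0 0;0.018 0 0 0 0'; python3 -c "
from h import *;go(0,-.020,.037)"
```

```text
time_s: 4.05
tool_pos: [0.6283, -0.0358, 0.0363]
tool_rot: [180.0, -0.0, 78.0]
force: [0.0, -2.2, 0.9]
grip_width: 0.0008
grasp_force: 0.9
t 4.05 fix [  0.4 -17.6  36.3] yaw [ 1.7998e+02 -1.0000e-02  7.8000e+01] F [ 0.  -2.2  0.9] shift [-0.0024 -0.0004 -0.0007]
```

Contact with friction of ~2 N. I'll continue until the force rises.

```bash
python3 steer.py '0.001 0 0 0 0;0.002 0 0 0 0;0.003 0 0 0 0;0.003 0 0 0 0'; python3 steer.py '0.001 0 0 0 0;0.002 0 0 0 0;0.003 0 0 0 0;0.003 0 0 0 0';python3 -c "
from h import *;go(0,-.010,.037)"
```

```text
time_s: 4.38
tool_pos: [0.6286, -0.0338, 0.0362]
tool_rot: [-180.0, 0.0, 78.0]
force: [-0.5, -3.8, 2.3]
grip_width: 0.0001
grasp_force: 2.0
time_s: 4.72
tool_pos: [0.6285, -0.0338, 0.0362]
tool_rot: [-180.0, 0.2, 77.9]
force: [-2.0, -8.2, 3.7]
grip_width: 0.0003
grasp_force: 4.4
t 4.72 fix [  0.2 -15.5  36.2] yaw [-179.97    0.23   77.87] F [-2.  -8.2  3.7] shift [ 0.0055 -0.0002 -0.0008]
```

```bash
python3 steer.py '0.002 0 0 0 0;0.003 0 0 0 0;0.004 0 0 0 0;0.004 0 0 0 0;0.004 0 0 0 0';python3 -c "
from h import *;go(0,-.035,.037)
c=env.read_camera('side');k=c['color'][180:300,250:370];cv2.imwrite('pics/s3.png',cv2.resize(k,None,fx=4,fy=4,interpolation=cv2.INTER_CUBIC))"
```

```text
time_s: 5.13
tool_pos: [0.6285, -0.0338, 0.0362]
tool_rot: [-179.9, 0.5, 77.7]
force: [-3.8, -14.3, 4.5]
grip_width: 0.0006
grasp_force: 7.3
t 5.13 fix [  0.2 -15.5  36.2] yaw [-179.94    0.47   77.73] F [ -3.8 -14.3   4.5] shift [-0.0195 -0.     -0.0006]
```

View pics/s3.png

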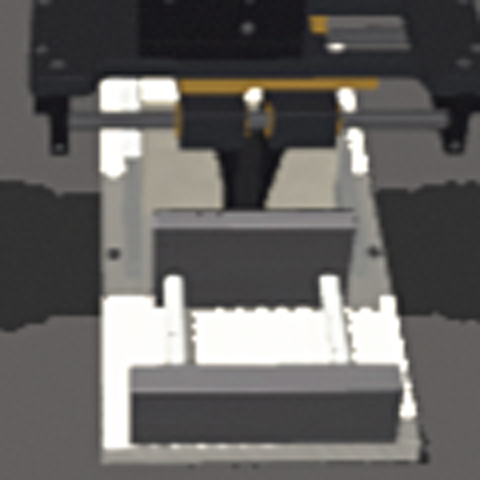

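Hard stop at 14 N with no movement, so the housing is home. I'll retreat, view the gap from above, then go on to spacers A and B.

```bash
python3 steer.py '-0.012 0 0 0 0;-0.022 0 0 0 0;-0.022 0 -0.035 0 0;-0.022 0 -0.076 0 0.03;-0.022 0 -0.115 0 0.06;-0.022 -0.01 -0.155 0 0.06;-0.022 -0.03 -0.19 0 0.06;-0.022 -0.06 -0.22 0 0.06'
python3 - <<'E'
from h import *
env.get_obs()
c=env.read_camera('wrist');go(0,0,.25)
cv2.imwrite('pics/w2.png',c['color'])
T=c['world_from_camera'];print(w2f(T[:3,3]))
g=cv2.cvtColor(c['color'],cv2.COLOR_BGR2GRAY).astype(float)
for x in(-.025,-.03,.03):   # luminance along fixture y at pad/housing top height
  ys=np.arange(-.075,.03,.0005)
  for z in(.058,.063):
    pr=np.array([proj(c,fx2w(x,y,z)) for y in ys]).astype(np.float32)
    p=cv2.remap(g.astype(np.float32),pr[:,0].reshape(-1,1),pr[:,1].reshape(-1,1),cv2.INTER_LINEAR).ravel()
    dd=cv2.GaussianBlur(np.gradient(p).reshape(1,-1).astype(np.float32),(7,1),0).ravel()
    pk=[(round(ys[i]*1e3,1),round(float(dd[i]),1)) for i in range(1,len(dd)-1) if abs(dd[i])>2.5 and abs(dd[i])>=abs(dd[i-1]) and abs(dd[i])>abs(dd[i+1])]
    print(x,z,pk)
E
```

```text
time_s: 5.85
tool_pos: [0.5685, -0.0346, 0.2582]
tool_rot: [179.8, -0.1, 78.0]
force: [0.0, 1.4, 1.1]
grip_width: 0.0262
grasp_force: 0.0
t 5.9 fix [-61.3 -28.3 264.5] yaw [179.67  -0.42  78.06] F [-2.9  0.7  3.6] shift [0.0283 0.0612 0.015 ]
[-0.05842464  0.05509985  0.40297911]
-0.025 0.058 [(np.float64(-70.0), -6.8), (np.float64(-57.5), -3.0), (np.float64(-45.0), 11.1), (np.float64(-1.5), 16.2)]
-0.025 0.063 [(np.float64(-68.0), -6.9), (np.float64(-56.0), -3.0), (np.float64(-43.5), 11.3), (np.float64(-0.5), 16.6)]
-0.03 0.058 [(np.float64(-70.0), -6.9), (np.float64(-57.5), -3.0), (np.float64(-45.0), 11.4), (np.float64(-0.5), 12.5)]
-0.03 0.063 [(np.float64(-68.0), -7.0), (np.float64(-56.0), -3.0), (np.float64(-43.5), 11.3), (np.float64(0.0), 13.2)]
0.03 0.058 [(np.float64(-70.5), -6.5), (np.float64(-57.5), -2.6), (np.float64(-52.0), 4.3), (np.float64(-44.5), 3.5), (np.float64(2.0), 11.1)]
0.03 0.063 [(np.float64(-74.0), -13.9), (np.float64(-68.0), -6.8), (np.float64(-52.0), 4.1), (np.float64(-5.0), 2.8), (np.float64(2.5), 11.6), (np.float64(6.0), 5.1)]
```

View pics/w2.png

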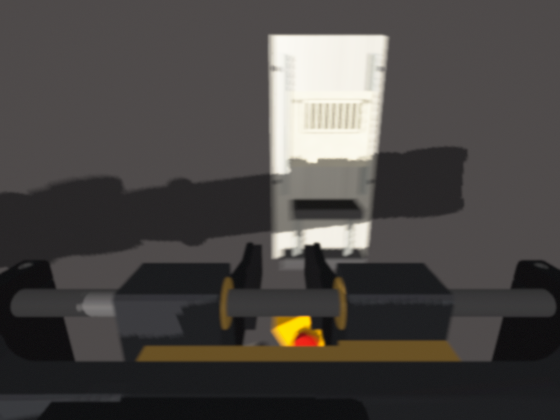

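The view shows the gap shaded between the housing edge and the pad (rows 160–197), slightly motion-affected; I'll measure it again when stationary. On to the spacers.

```bash
python3 steer.py '0.21 -0.125 -0.01 0 0.06;0.21 -0.125 -0.01 0 0.06;0.21 -0.125 -0.01 0 0.06;0.21 -0.125 -0.01 0 0.06;0.21 -0.125 -0.01 0 0.06;0.21 -0.125 -0.01 0 0.06;0.21 -0.125 -0.01 0 0.06;0.21 -0.125 -0.01 0 0.06'; python3 steer.py '0 0 0 0 0.06;0 0 0 0 0.06;0 0 0 0 0.06'
python3 - <<'E'
from h import *
c=env.read_camera('wrist');go(0,0,.25);im=c['color']
hsv=cv2.cvtColor(im,cv2.COLOR_BGR2HSV); m=(hsv[...,2]>110).astype(np.uint8); m[250:]=0
cs,_=cv2.findContours(m,0,2)
for k in cs:
    if cv2.contourArea(k)>80: print(cv2.contourArea(k),cv2.boundingRect(k))
cv2.imwrite('pics/w3.png',cv2.resize(im[0:260],None,fx=1.42,fy=1.42))
for n,z,u in (('A',.083,(.445,.2835,.083)),('B',.083,(.5732,.2884,.083))): print(n,proj(c,np.array(u)))
E
```

```text
time_s: 6.57
tool_pos: [0.4872, 0.1997, 0.2652]
tool_rot: [-179.9, -0.1, 78.4]
force: [0.1, -1.3, 0.3]
grip_width: 0.0599
grasp_force: 0.0
time_s: 6.82
tool_pos: [0.4894, 0.1945, 0.2656]
tool_rot: [-180.0, -0.0, 77.8]
force: [0.2, -0.5, -0.3]
grip_width: 0.0602
grasp_force: 0.0
t 6.87 fix [-182.8  179.5  265.6] yaw [-1.7999e+02 -1.0000e-02  7.7840e+01] F [ 0.1 -0.6 -0.3] shift [-0.1784  0.1838  0.0156]
127784.0 (0, 0, 560, 250)
A (np.float64(222.42946350762978), np.float64(116.43958788038482))
B (np.float64(344.39543487008837), np.float64(83.44341079785467))
```

View pics/w3.png

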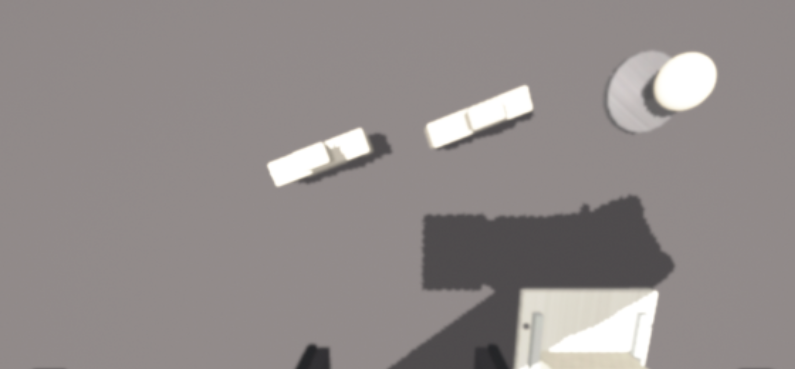

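A is at scaled (319,157) and B at (480,117), both seen nearly from above. I'll fit rectangles to the bright tops.

Run:
```python
from h import *
np.set_printoptions(precision=4,suppress=True)
c=env.read_camera('wrist');s=env.read_camera('scene');d=env.read_camera('side');im=c['color']
m=(im.min(2)>185).astype(np.uint8); m[180:]=0
cs,_=cv2.findContours(m,0,2)
for k in cs:
    if cv2.contourArea(k)>150:
        r=cv2.minAreaRect(k); b=cv2.boxPoints(r); P=np.array([onz(c,*q,.052)[:2] for q in b])
        e=[P[1]-P[0],P[2]-P[1]]; e.sort(key=np.linalg.norm); a=np.degrees(np.arctan2(e[1][1],e[1][0]))
        print(np.round(r[0],1),'ctr',P.mean(0),'size',[np.linalg.norm(q) for q in e],'ang',a%180)
# tab height check: A, B tabs wrist + scene + side
sc=1.42
for n,w,a,b in (('A',(313/sc,158/sc),(334,114),(196,132)),('B',(487/sc,112/sc),(368,141),(251,126))): print(n,*tri((c,*w),(s,*a),(d,*b)))
```

```text
[223.9 110.1] ctr [0.442  0.2904] size [np.float64(0.019983221093485385), np.float64(0.08133069245465567)] ang 7.429062018937362
[337.6  81.8] ctr [0.5719 0.2927] size [np.float64(0.01912087065191692), np.float64(0.0823955514494801)] ang 8.439262368984586
[443.9  62.8] ctr [0.6873 0.287 ] size [np.float64(0.030997944494090303), np.float64(0.05183093583371011)] ang 78.29821716471979
[482.5  57. ] ctr [0.7282 0.2843] size [np.float64(0.03983379974169407), np.float64(0.04529964378319214)] ang 167.88574158037346
A [0.444  0.2875 0.0828] 0.0024555724767645164
B [0.5727 0.2919 0.0806] 0.0019611160439123253
```

```bash
python3 steer.py '0.1132 0.06 0.1 -20.6 0.06;0.1132 0.06 0.1 -20.6 0.06;0.1132 0.06 0.1 -20.6 0.06;0.1132 0.06 0.1 -20.6 0.06;0.1132 0.06 0.1 -20.6 0.06;0.1132 0.06 0.1 -20.6 0.06;0.1132 0.06 0.1 -20.6 0.06'; python3 -c "
from h import *
p=env.get_obs()['tool_pos'];print(to_tool(np.array([.572,.2925,.074])-p).round(4),env.get_obs()['tool_rot'])"
```

```text
time_s: 7.6
tool_pos: [0.5714, 0.2931, 0.1659]
tool_rot: [-180.0, 0.1, 98.5]
force: [0.5, 0.1, 0.5]
grip_width: 0.0599
grasp_force: 0.0
[-0.0006  0.0005  0.0919] [-1.79993866e+02  5.47851619e-02  9.85228134e+01]
```

```bash
python3 steer.py '-0.0006 0.0005 0.04 0 0.06;-0.0006 0.0005 0.07 0 0.06;-0.0006 0.0005 0.085 0 0.06;-0.0006 0.0005 0.0915 0 0.06;-0.0006 0.0005 0.0915 0 0.06;-0.0006 0.0005 0.0915 0 0.02;-0.0006 0.0005 0.0915 0 0.0;-0.0006 0.0005 0.0915 0 0.0' 15;  python3 steer.py '0 0 0 0 0;0 0 0 0 0;0 0 -0.02 0 0;0 0 -0.05 0 0;0 0 -0.09 0 0;0 0 -0.09 0 0' 15; python3 -c "
from h import *
go(-.0,-.016,.17)"
```

```text
time_s: 8.27
tool_pos: [0.573, 0.2942, 0.0766]
tool_rot: [179.8, -0.1, 98.6]
force: [-0.3, 0.7, 0.0]
grip_width: 0.0472
grasp_force: 0.0
time_s: 8.77
tool_pos: [0.5759, 0.2955, 0.173]
tool_rot: [179.3, -0.3, 98.6]
force: [2.2, 1.2, 2.1]
grip_width: 0.008
grasp_force: 0.0
t 8.77 fix [-118.7  296.   173. ] yaw [179.29  -0.3   98.58] F [2.2 1.2 2.1] shift [-0.3339  0.0025  0.0012]
```

The fingers were slower than the lift and missed. I'll check that B did not move, reopen, and retry.

```bash
python3 steer.py '0 0 0 0 0.06;0 0 0 0 0.06;0 0 0 0 0.06;0 0 0 0 0.06;0 0 0 0 0.06;0 0 0 0 0.06;0 0 0 0 0.06'
python3 - <<'E'
from h import *
s=env.read_camera('scene');d=env.read_camera('side')
for q in(s,d):
    m=(q['color'].min(2)>110).astype(np.uint8); cs,_=cv2.findContours(m,0,2)
    print([np.round(cv2.minAreaRect(k)[0],0).tolist()+[cv2.contourArea(k)] for k in cs if 80<cv2.contourArea(k)<3000])
cv2.imwrite('pics/chk.png',np.hstack([cv2.resize(s['color'][90:190,300:430],None,fx=3,fy=3),cv2.resize(d['color'][90:190,170:300],None,fx=3,fy=3)]))
p=env.get_obs()['tool_pos'];print(to_tool(np.array([.572,.2925,.074])-p).round(4),env.get_obs()['tool_rot'])
E
```

```text
time_s: 9.35
tool_pos: [0.5715, 0.2935, 0.1636]
tool_rot: [-180.0, 0.0, 98.6]
force: [0.4, -0.4, 0.3]
grip_width: 0.0464
grasp_force: 0.0
[[546.0, 404.0, 394.0]]
[[217.0, 384.0, 857.5], [187.0, 143.0, 108.0], [312.0, 128.0, 175.5], [247.0, 73.0, 149.0], [247.0, 62.0, 86.0]]
[-0.0011  0.0002  0.0899] [-1.79982321e+02  1.11178556e-02  9.85894223e+01]
```

View pics/chk.png

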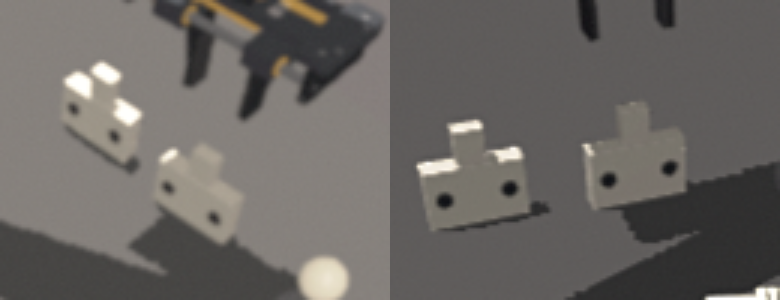

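B is still standing in place. That was my last permitted picture, so only numbers from here on. Retrying with a full closing time.

```bash
python3 steer.py '-0.001 0 0.04 0 0.05;-0.001 0 0.07 0 0.05;-0.001 0 0.085 0 0.05;-0.001 0 0.09 0 0.05;-0.001 0 0.09 0 0.05;-0.001 0 0.09 0 0;-0.001 0 0.09 0 0;-0.001 0 0.09 0 0' 15;  python3 steer.py '0 0 0 0 0;0 0 0 0 0;0 0 0 0 0;0 0 0 0 0;0 0 0 0 0;0 0 0 0 0' 15
```

```text
time_s: 10.12
tool_pos: [0.5731, 0.2933, 0.0761]
tool_rot: [179.8, -0.1, 98.6]
force: [0.2, -0.1, -0.1]
grip_width: 0.0368
grasp_force: 0.0
time_s: 10.62
tool_pos: [0.5723, 0.2929, 0.0751]
tool_rot: [179.9, -0.0, 98.6]
force: [-1.1, -0.0, 5.3]
grip_width: 0.0234
grasp_force: 15.0
```

```bash
python3 steer.py '0 0 -0.02 0 0;0 0 -0.06 0 0;0 0 -0.1 0 0;0 0 -0.13 0 0;0 0 -0.145 0 0;0 0 -0.145 0 0' 15; python3 -c "
from h import *
go(0,-.085,.22)"
```

```text
time_s: 11.12
tool_pos: [0.5739, 0.2935, 0.2236]
tool_rot: [179.6, -0.2, 98.6]
force: [1.6, 1.5, -0.9]
grip_width: 0.0238
grasp_force: 15.0
t 11.12 fix [-120.3  293.6  223.6] yaw [ 1.7961e+02 -1.7000e-01  9.8580e+01] F [ 1.6  1.5 -0.9] shift [-0.3968 -0.0192  0.0023]
```

```bash
python3 steer.py '-0.3968 -0.0192 0 20.4 0;-0.3968 -0.0192 0 20.4 0;-0.3968 -0.0192 0 20.4 0;-0.3968 -0.0192 0 20.4 0;-0.3968 -0.0192 0 20.4 0;-0.3968 -0.0192 0 20.4 0;-0.3968 -0.0192 0 20.4 0;-0.3968 -0.0192 0 20.4 0';python3 -c "
from h import *
go(0,-.085,.22)"
```

```text
time_s: 11.78
tool_pos: [0.6044, -0.0408, 0.2168]
tool_rot: [-179.8, 0.0, 78.2]
force: [0.8, 0.7, -0.3]
grip_width: 0.0241
grasp_force: 15.0
t 11.78 fix [-22.  -27.3 216.8] yaw [-1.7983e+02  4.0000e-02  7.8200e+01] F [ 0.8  0.7 -0.3] shift [-0.0577  0.022  -0.0032]
```

```bash
python3 steer.py '-0.05 0.015 0 0 0;-0.05 0.015 0 0 0;-0.05 0.015 0 0 0;-0.05 0.015 0 0 0;-0.05 0.015 0 0 0;-0.05 0.015 0 0 0;-0.05 0.015 0 0 0'
cat > gap.py <<'E'
from h import *
import sys
c=env.read_camera('wrist');go(0,-.016,.13); print('cam',w2f(c['world_from_camera'][:3,3]).round(3))
g=cv2.cvtColor(c['color'],cv2.COLOR_BGR2GRAY).astype(np.float32)
ys=np.arange(-.08,.03,.0005)
for z in(.058,.063):
  for x in(-.036,-.028,-.02,0,.02,.028,.036):
    pr=np.array([proj(c,fx2w(x,y,z)) for y in ys]).astype(np.float32)
    p=cv2.remap(g,pr[:,0].reshape(-1,1),pr[:,1].reshape(-1,1),cv2.INTER_LINEAR).ravel()
    dd=cv2.GaussianBlur(np.gradient(p).reshape(1,-1).astype(np.float32),(7,1),0).ravel()
    print(z,x,' '.join(f'{ys[i]*1e3:.1f}:{dd[i]:.0f}' for i in range(1,len(dd)-1) if abs(dd[i])>1.5 and abs(dd[i])>=abs(dd[i-1]) and abs(dd[i])>abs(dd[i+1])))
E
python3 gap.py
```

```text
time_s: 12.37
tool_pos: [0.6101, -0.0887, 0.2186]
tool_rot: [-179.9, -0.0, 78.4]
force: [-0.8, -0.1, -0.2]
grip_width: 0.0239
grasp_force: 15.0
t 12.42 fix [ -6.4 -73.4 218.9] yaw [-1.7997e+02 -3.0000e-02  7.8340e+01] F [ 0.8 -0.5 -1.1] shift [0.0574 0.0066 0.0889]
cam [-0.006  0.011  0.363]
0.058 -0.036 -68.0:-9 -56.0:-4 -48.0:12 -30.0:19 3.5:-11 6.5:10
0.058 -0.028 -68.0:-9 -56.0:-4 -47.5:13 -30.0:18
0.058 -0.02 -68.5:-9 -56.0:-4 -47.5:13 -30.0:16
0.058 0 -68.5:-9 -56.0:-4 -48.0:14 -30.5:19
0.058 0.02 -68.5:-9 -56.0:-4 -48.0:14 -31.5:18
0.058 0.028 -68.5:-7 -56.0:-4 -48.0:14 -32.0:17
0.058 0.036 -68.5:-9 -56.0:-4 -48.5:11 -32.0:17 3.0:-21 7.0:22
0.063 -0.036 -67.0:-10 -55.0:-4 -47.0:12 -29.0:19 -5.0:2 3.5:-15 7.0:14
0.063 -0.028 -67.0:-9 -55.0:-4 -46.5:14 -29.5:18
0.063 -0.02 -67.5:-9 -55.0:-4 -46.5:13 -29.5:16
0.063 0 -67.0:-9 -55.0:-4 -47.0:14 -30.0:19
0.063 0.02 -67.0:-9 -55.0:-4 -47.0:14 -31.0:18
0.063 0.028 -67.5:-7 -55.0:-4 -47.0:14 -31.0:18
0.063 0.036 -67.5:-9 -55.0:-4 -48.0:10 -31.0:18 3.5:-20 7.0:20
```

Pad front at −55 and housing face at about −5 in this frame, so the gap is ≈50 and two spacers suffice. First spacer goes to y≈−18.

```bash
python3 steer.py '0.03 0.0066 0.0 0.2 0;0.0555 0.0066 0.02 0.2 0;0.0555 0.0066 0.05 0.2 0;0.0555 0.0066 0.075 0.2 0;0.0555 0.0066 0.085 0.2 0;0.0555 0.0066 0.085 0.2 0;0.0555 0.0066 0.085 0.2 0;0.0555 0.0066 0.085 0.2 0';python3 -c "
from h import *
go(0,-.018,.088)"
```

```text
time_s: 13.08
tool_pos: [0.6292, -0.0384, 0.1362]
tool_rot: [179.8, -0.0, 78.0]
force: [-0.6, 0.3, -0.7]
grip_width: 0.0236
grasp_force: 15.0
t 13.08 fix [  1.8 -19.9 136.2] yaw [ 1.7982e+02 -4.0000e-02  7.7960e+01] F [-0.6  0.3 -0.7] shift [ 0.0019 -0.0019  0.0482]
```

```bash
python3 steer.py '0.002 -0.002 0.015 -0.2 0;0.002 -0.002 0.03 -0.2 0;0.002 -0.002 0.038 -0.2 0;0.002 -0.002 0.043 -0.2 0;0.002 -0.002 0.0455 -0.2 0;0.002 -0.002 0.047 -0.2 0;0.002 -0.002 0.048 -0.2 0;0.002 -0.002 0.048 -0.2 0';python3 -c "
from h import *
go(0,-.018,.088)"
```

```text
time_s: 13.75
tool_pos: [0.627, -0.0358, 0.0871]
tool_rot: [179.9, -0.0, 78.2]
force: [-0.8, 0.4, 0.9]
grip_width: 0.024
grasp_force: 15.0
t 13.75 fix [ -0.9 -17.8  87.1] yaw [ 1.7992e+02 -2.0000e-02  7.8180e+01] F [-0.8  0.4  0.9] shift [-0.0002  0.0009 -0.0009]
```

```bash
python3 steer.py '0 0 0.0005 0 0.05;0 0 0.0005 0 0.05;0 0 0.0005 0 0.05;0 0 0.0005 0 0.05;0 0 0.0005 0 0.05;0 0 0.0005 0 0.05'; python3 steer.py '0 0 -0.03 0 0.055;0 0 -0.07 0 0.055;0 0 -0.11 0 0.055;-0.06 0 -0.13 0 0.055;-0.09 0 -0.135 0 0.055;-0.09 0 -0.135 0 0.055;-0.09 0 -0.135 0 0.055;-0.09 0 -0.135 0 0.055'; python3 gap.py; python3 -c "
from h import *
c=env.read_camera('wrist')
for z in(.064,.094): print(proj(c,fx2w(0,-.018,z)))
m=(c['color'].min(2)>215).astype(np.uint8)
np.save('g.npy',c['color'])"
```

```text
time_s: 14.25
tool_pos: [0.6264, -0.0356, 0.0857]
tool_rot: [180.0, -0.0, 78.2]
force: [1.2, -0.3, -0.1]
grip_width: 0.0483
grasp_force: 0.0
time_s: 14.92
tool_pos: [0.6077, -0.1248, 0.221]
tool_rot: [180.0, -0.0, 78.0]
force: [0.4, 0.6, -0.2]
grip_width: 0.0551
grasp_force: 0.0
t 14.97 fix [  -1.7 -107.   220.3] yaw [-1.7997e+02 -6.0000e-02  7.8190e+01] F [ 0.1  0.5 -0.5] shift [0.0909 0.0017 0.0904]
cam [-0.001 -0.025  0.366]
0.058 -0.036 -67.5:-9 -58.0:4 -55.0:-6 -51.5:30 -27.0:-3 -7.5:-15 -4.5:20 4.0:-9 7.0:9
0.058 -0.028 -67.5:-8 -58.5:7 -55.0:-9 -51.5:31 -27.0:-6 -24.5:2 -7.5:-15 -4.5:20
0.058 -0.02 -67.5:-9 -59.0:8 -55.5:-10 -51.5:30 -27.5:-5 -24.5:2 -7.5:-14 -4.5:20
0.058 0 -67.5:-10 -60.5:8 -55.5:-11 -51.5:29 -27.0:-13 -23.5:11 -8.0:-12 -4.5:20
0.058 0.02 -67.5:-10 -62.0:8 -55.5:-11 -51.5:30 -27.0:-13 -23.0:-8 -19.5:6 -15.5:-5 -11.5:12 -8.0:-12 -5.0:20
0.058 0.028 -67.5:-8 -63.0:7 -55.5:-11 -51.5:30 -27.5:-8 -24.5:4 -8.0:-14 -5.0:20
0.058 0.036 -67.5:-9 -63.5:7 -55.5:-10 -52.0:30 -27.5:-7 -24.5:3 -8.0:-13 -5.0:20 3.5:-21 7.0:20
0.063 -0.036 -66.5:-9 -57.5:4 -54.5:-5 -51.5:30 -44.5:-2 -41.0:2 -37.5:-2 -34.0:2 -27.5:-3 -8.0:-15 -5.0:21 3.5:-14 6.5:14
0.063 -0.028 -66.5:-8 -58.0:7 -54.5:-9 -51.5:31 -27.0:-6 -24.5:2 -8.0:-15 -5.0:21
0.063 -0.02 -66.5:-10 -58.5:8 -55.0:-10 -51.0:30 -27.5:-6 -24.5:3 -8.0:-14 -5.0:21
0.063 0 -66.5:-10 -60.0:8 -55.0:-11 -51.0:29 -27.0:-14 -23.5:11 -8.0:-12 -5.0:20
0.063 0.02 -66.5:-10 -61.5:8 -55.0:-11 -51.0:30 -27.0:-11 -23.0:-9 -19.5:7 -15.5:-6 -11.5:11 -8.0:-13 -5.0:20
0.063 0.028 -67.0:-7 -62.0:7 -55.0:-11 -51.0:30 -27.0:-7 -24.5:3 -8.0:-14 -5.0:20
0.063 0.036 -66.5:-9 -63.0:7 -55.0:-10 -51.5:29 -27.0:-7 -24.5:2 -8.0:-13 -5.0:20 3.5:-19 6.5:20
(np.float64(284.33821554416426), np.float64(104.6475948976536))
(np.float64(284.5052696029432), np.float64(103.99079873334806))
```

The first spacer stands at −27…−8 next to the housing edge at −5, and 28 mm is left to the pad. On to spacer A.

```bash
python3 steer.py '0.3 -0.224 -0.02 -19 0.055;0.3 -0.224 -0.02 -19 0.055;0.3 -0.224 -0.02 -19 0.055;0.3 -0.224 -0.02 -19 0.055;0.3 -0.224 -0.02 -19 0.055;0.3 -0.224 -0.02 -19 0.055;0.3 -0.224 -0.02 -19 0.055;0.3 -0.224 -0.02 -19 0.055'; python3 steer.py '0.04 -0.06 0 0 0.055;0.04 -0.06 0 0 0.055;0.04 -0.06 0 0 0.055;0.04 -0.06 0 0 0.055;0.04 -0.06 0 0 0.055'
cat > spA.py <<'E'
from h import *
np.set_printoptions(precision=4,suppress=True)
c=env.read_camera('wrist');im=c['color']; print(proj(c,np.array([.442,.29,.08])),c['world_from_camera'][:3,3])
m=(im.min(2)>175).astype(np.uint8); m[230:]=0
cs,_=cv2.findContours(m,0,2)
for k in cs:
    if cv2.contourArea(k)>150:
        r=cv2.minAreaRect(k); b=cv2.boxPoints(r); P=np.array([onz(c,*q,.052)[:2] for q in b])
        e=[P[1]-P[0],P[2]-P[1]]; e.sort(key=np.linalg.norm); a=np.degrees(np.arctan2(e[1][1],e[1][0]))
        print(np.round(r[0],1),'ctr',P.mean(0),'size',[np.linalg.norm(q) for q in e],'ang',a%180)
o=env.get_obs();print(o['tool_pos'],o['tool_rot'])
E
python3 spA.py
```

```text
time_s: 15.68
tool_pos: [0.4656, 0.1814, 0.2383]
tool_rot: [-180.0, -0.0, 97.4]
force: [1.4, 0.2, 0.0]
grip_width: 0.0552
grasp_force: 0.0
time_s: 16.1
tool_pos: [0.4032, 0.2107, 0.2384]
tool_rot: [180.0, 0.0, 97.3]
force: [0.5, -0.4, -0.6]
grip_width: 0.0549
grasp_force: 0.0
(np.float64(333.0000842849057), np.float64(121.08768489356787)) [0.3926 0.2939 0.383 ]
[539.6 151.7] ctr [0.6748 0.286 ] size [np.float64(0.037413295454158765), np.float64(0.054625463335422085)] ang 94.91782851261746
[329.  120.5] ctr [0.4423 0.2896] size [np.float64(0.019290149726424018), np.float64(0.08127541517470584)] ang 7.316520925499941
[0.4037 0.2101 0.2384] [179.9795   0.0194  97.1758]
```

```bash
python3 steer.py '0.03 0.02 0.03 0 0.05;0.06 0.04 0.06 0 0.05;0.0743 0.0482 0.09 0 0.05;0.0743 0.0482 0.1 0 0.05;0.0743 0.0482 0.1 0 0.05;0.0743 0.0482 0.1 0 0.05;0.0743 0.0482 0.1 0 0.05'; python3 -c "
from h import *
p=env.get_obs()['tool_pos'];print(to_tool(np.array([.4422,.2898,.0745])-p).round(4),env.get_obs()['tool_rot'])"
```

```text
time_s: 16.73
tool_pos: [0.443, 0.289, 0.1399]
tool_rot: [179.9, -0.0, 97.1]
force: [-0.0, 0.3, 0.5]
grip_width: 0.0501
grasp_force: 0.0
[ 0.0008 -0.0008  0.0654] [ 1.79895797e+02 -3.14682459e-02  9.70533508e+01]
```

```bash
python3 steer.py '0.0005 -0.0005 0.03 -0.2 0.05;0.0005 -0.0005 0.05 -0.2 0.05;0.0005 -0.0005 0.062 -0.2 0.05;0.0005 -0.0005 0.0648 -0.2 0.05;0.0005 -0.0005 0.0648 -0.2 0.05;0.0005 -0.0005 0.0648 -0.2 0' 15; python3 steer.py '0 0 0 0 0;0 0 0 0 0;0 0 0 0 0;0 0 0 0 0;0 0 0 0 0;0 0 0 0 0;0 0 0 0 0;0 0 0 0 0' 15
```

```text
time_s: 17.23
tool_pos: [0.4421, 0.2908, 0.0753]
tool_rot: [179.9, -0.1, 97.4]
force: [-0.1, 0.2, 0.4]
grip_width: 0.048
grasp_force: 0.0
time_s: 17.9
tool_pos: [0.4415, 0.2907, 0.0741]
tool_rot: [180.0, -0.0, 97.4]
force: [0.9, -0.1, 3.3]
grip_width: 0.0239
grasp_force: 15.0
```

```bash
python3 steer.py '0 0 -0.02 0 0;0 0 -0.06 0 0;0 0 -0.1 0 0;0 0 -0.13 0 0;0 0 -0.14 0 0;0 0 -0.14 0 0' 15; python3 -c "
from h import *
go(0,-.041,.215)"
```

```text
time_s: 18.4
tool_pos: [0.4423, 0.2914, 0.2164]
tool_rot: [179.7, -0.2, 97.4]
force: [0.4, 1.0, -1.4]
grip_width: 0.024
grasp_force: 15.0
t 18.4 fix [-248.7  264.6  216.4] yaw [ 1.7975e+02 -1.7000e-01  9.7390e+01] F [ 0.4  1.  -1.4] shift [-0.3704  0.1343  0.0009]
```

```bash
python3 steer.py '-0.3704 0.1343 0 19.2 0;-0.3704 0.1343 0 19.2 0;-0.3704 0.1343 0 19.2 0;-0.3704 0.1343 0 19.2 0;-0.3704 0.1343 0 19.2 0;-0.3704 0.1343 0 19.2 0;-0.3704 0.1343 0 19.2 0;-0.3704 0.1343 0 19.2 0';python3 -c "
from h import *
go(0,-.041,.215)"
```

```text
time_s: 19.07
tool_pos: [0.5931, -0.0075, 0.2107]
tool_rot: [-179.8, 0.1, 78.2]
force: [1.5, -0.0, -1.1]
grip_width: 0.0238
grasp_force: 15.0
t 19.07 fix [-39.9   2.9 210.7] yaw [-1.7976e+02  8.0000e-02  7.8200e+01] F [ 1.5 -0.  -1.1] shift [-0.0439  0.0398 -0.0044]
```

```bash
python3 steer.py '-0.04 0.034 0 0 0;-0.04 0.034 0 0 0;-0.04 0.034 0.03 0 0;-0.04 0.034 0.06 0 0;-0.04 0.034 0.07 0 0;-0.04 0.034 0.07 0 0;-0.04 0.034 0.07 0 0;-0.04 0.034 0.07 0 0';python3 -c "
from h import *
go(0,-.040,.087)"
```

```text
time_s: 19.73
tool_pos: [0.6198, -0.0516, 0.1447]
tool_rot: [179.9, -0.0, 78.2]
force: [-0.2, 0.5, -0.2]
grip_width: 0.024
grasp_force: 15.0
t 19.73 fix [ -4.7 -34.7 144.7] yaw [ 1.7991e+02 -2.0000e-02  7.8220e+01] F [-0.2  0.5 -0.2] shift [-0.0053  0.0046  0.0577]
```

```bash
python3 steer.py '-0.0053 0.0046 0 0 0;-0.0053 0.0046 0 0 0;-0.0053 0.0046 0 0 0;-0.0053 0.0046 0 0 0';python3 -c "
from h import *
go(0,-.040,.087)"
```

```text
time_s: 20.07
tool_pos: [0.623, -0.0581, 0.1445]
tool_rot: [179.9, -0.0, 78.2]
force: [-1.2, 0.7, -1.5]
grip_width: 0.024
grasp_force: 15.0
t 20.07 fix [ -0.2 -40.5 144.5] yaw [ 1.7993e+02 -3.0000e-02  7.8170e+01] F [-1.2  0.7 -1.5] shift [0.0005 0.0002 0.0575]
```

```bash
python3 steer.py '0.0003 0 0.02 0 0;0.0003 0 0.035 0 0;0.0003 0 0.045 0 0;0.0003 0 0.052 0 0;0.0003 0 0.055 0 0;0.0003 0 0.057 0 0;0.0003 0 0.0575 0 0;0.0003 0 0.0575 0 0';python3 -c "
from h import *
go(0,-.040,.087)"
```

```text
time_s: 20.73
tool_pos: [0.6231, -0.0577, 0.0868]
tool_rot: [179.9, -0.0, 78.2]
force: [0.2, 0.1, -1.2]
grip_width: 0.0239
grasp_force: 15.0
t 20.73 fix [ -0.2 -40.   86.8] yaw [ 1.7994e+02 -1.0000e-02  7.8190e+01] F [ 0.2  0.1 -1.2] shift [ 0.      0.0002 -0.0002]
```

Release, rise, back off behind and check.

```bash
python3 steer.py '0 0 0.0007 0 0;0 0 0.0007 0 0.05;0 0 0.0007 0 0.05;0 0 0.0007 0 0.05;0 0 0.0007 0 0.05;0 0 0.0007 0 0.05;0 0 0.0007 0 0.05'; python3 steer.py '0 0 -0.03 0 0.05;0 0 -0.07 0 0.03;0 0 -0.11 0 0;-0.03 0 -0.13 0 0;-0.055 0 -0.13 0 0;-0.055 0 -0.13 0 0;-0.055 0 -0.13 0 0;-0.055 0 -0.13 0 0'; python3 gap.py
```

```text
time_s: 21.32
tool_pos: [0.6227, -0.0576, 0.0856]
tool_rot: [180.0, -0.0, 78.2]
force: [-0.1, 0.2, 0.1]
grip_width: 0.0487
grasp_force: 0.0
time_s: 21.98
tool_pos: [0.6112, -0.1108, 0.215]
tool_rot: [-180.0, -0.1, 78.2]
force: [-0.1, 1.1, -0.2]
grip_width: 0.0113
grasp_force: 0.0
t 22.03 fix [ -1.1 -93.7 214.7] yaw [-1.7993e+02 -5.0000e-02  7.8260e+01] F [ 0.  -0.1 -0.7] shift [0.0777 0.0013 0.0848]
cam [-0.001 -0.011  0.36 ]
0.058 -0.036 -68.0:-10 -55.5:-4 -50.5:26 -32.5:-13 -30.0:14 -27.0:-3 -8.5:3 -6.5:-5 -4.0:7 4.0:-10 7.0:11
0.058 -0.028 -68.0:-8 -55.5:-4 -50.5:27 -32.0:-20 -29.0:22 -8.5:4 -6.5:-4 -4.0:7
0.058 -0.02 -68.0:-10 -55.5:-4 -50.5:27 -32.0:-21 -29.0:22 -8.5:3 -6.5:-3 -4.5:7
0.058 0 -68.0:-9 -56.0:-3 -52.5:26 -37.0:-16 -34.0:11 -31.5:-12 -29.0:19 -25.0:3 -12.0:-4 -9.0:6 -6.5:-4 -4.5:8
0.058 0.02 -68.0:-10 -55.5:-4 -51.0:19 -47.5:-7 -40.0:3 -38.0:-2 -35.0:15 -31.5:-16 -29.0:21 -26.0:-9 -24.0:-9 -19.5:6 -16.0:-7 -12.0:12 -9.0:5 -6.5:-4 -4.5:8
0.058 0.028 -68.0:-8 -55.5:-4 -50.5:25 -32.0:-19 -29.0:21 -10.5:-2 -8.5:4 -6.5:-3 -4.5:8
0.058 0.036 -68.0:-9 -56.0:-4 -50.5:24 -32.0:-16 -29.0:19 -26.5:-2 -9.0:4 -7.0:-3 -4.5:8 3.5:-22 7.0:22
0.063 -0.036 -67.0:-10 -55.0:-4 -50.0:26 -32.5:-12 -29.5:14 -27.0:-3 -8.5:2 -6.5:-5 -4.5:9 3.5:-16 7.0:16
0.063 -0.028 -67.0:-8 -55.0:-4 -50.0:27 -31.5:-20 -28.5:22 -10.5:-2 -8.5:4 -6.5:-4 -4.5:7
0.063 -0.02 -67.0:-10 -55.0:-4 -50.0:27 -31.5:-20 -28.5:22 -8.5:3 -6.5:-4 -4.5:8
0.063 0 -67.0:-10 -55.5:-3 -52.0:26 -36.5:-17 -33.5:11 -31.5:-12 -28.5:18 -24.5:3 -12.0:-4 -9.0:6 -6.5:-4 -4.5:8
0.063 0.02 -67.0:-10 -55.0:-4 -50.0:20 -47.0:-7 -43.5:2 -39.5:3 -37.5:-3 -34.5:15 -31.5:-17 -28.5:21 -23.5:-9 -19.5:7 -16.0:-8 -12.5:12 -8.5:5 -6.5:-4 -4.5:8
0.063 0.028 -67.0:-8 -55.0:-4 -49.5:26 -31.5:-19 -28.5:21 -10.5:-2 -8.5:5 -6.5:-2 -4.5:8
0.063 0.036 -67.0:-10 -55.0:-4 -49.5:23 -31.5:-15 -29.0:19 -26.0:-2 -9.0:4 -6.5:-3 -4.5:7 3.0:-21 6.5:22
```

Both spacers stand upright in the gap and about 14 mm is left, less than the 26 mm stroke. I go down behind the pad.

```bash
python3 steer.py '-0.003 0.001 0.03 0 0;-0.003 0.001 0.07 0 0;-0.003 0.001 0.11 0 0;-0.003 0.001 0.14 0 0;-0.003 0.001 0.155 0 0;-0.003 0.001 0.162 0 0;-0.003 0.001 0.162 0 0;-0.003 0.001 0.162 0 0' 15;python3 -c "
from h import *
go(0,-.078,.052)"
```

```text
time_s: 22.7
tool_pos: [0.6124, -0.1139, 0.0539]
tool_rot: [180.0, -0.0, 78.3]
force: [-0.0, -0.6, 0.6]
grip_width: 0.0005
grasp_force: 0.0
t 22.7 fix [  0.8 -97.3  53.9] yaw [ 1.7997e+02 -1.0000e-02  7.8250e+01] F [-0.  -0.6  0.6] shift [ 0.0193 -0.0008  0.0019]
```

```bash
python3 steer.py '0.008 -0.001 0.001 0.1 0;0.016 -0.001 0.001 0.1 0;0.019 -0.001 0.001 0.1 0;0.021 -0.001 0.001 0.1 0;0.023 -0.001 0.001 0.1 0;0.025 -0.001 0.001 0.1 0;0.027 -0.001 0.001 0.1 0;0.028 -0.001 0.001 0.1 0'; python3 steer.py '0.001 0 0 0 0;0.002 0 0 0 0;0.003 0 0 0 0;0.004 0 0 0 0;0.004 0 0 0 0';python3 -c "
from h import *
go(0,-.065,.052)"
```

```text
time_s: 23.37
tool_pos: [0.6168, -0.0877, 0.0528]
tool_rot: [179.9, 0.0, 78.1]
force: [0.0, -2.8, 2.3]
grip_width: 0.0006
grasp_force: 1.6
time_s: 23.78
tool_pos: [0.6175, -0.0835, 0.0526]
tool_rot: [180.0, 0.0, 78.1]
force: [0.9, -4.5, 2.4]
grip_width: 0.0006
grasp_force: 2.0
t 23.78 fix [ -0.4 -66.5  52.6] yaw [1.7996e+02 3.0000e-02 7.8070e+01] F [ 0.9 -4.5  2.4] shift [0.0015 0.0004 0.0006]
```

```bash
python3 steer.py '0.001 0 0 0 0;0.002 0 0 0 0;0.003 0 0 0 0;0.003 0 0 0 0'; python3 steer.py '0.001 0 0 0 0;0.002 0 0 0 0;0.002 0 0 0 0;0.002 0 0 0 0';python3 -c "
from h import *
go(0,-.065,.052)"
```

```text
time_s: 24.12
tool_pos: [0.6181, -0.0807, 0.0526]
tool_rot: [180.0, 0.0, 78.1]
force: [0.8, -5.8, 3.1]
grip_width: 0.0001
grasp_force: 2.4
time_s: 24.45
tool_pos: [0.6182, -0.0806, 0.0527]
tool_rot: [180.0, 0.2, 78.0]
force: [0.6, -8.2, 2.6]
grip_width: 0.0004
grasp_force: 3.8
t 24.45 fix [ -0.4 -63.5  52.7] yaw [1.7996e+02 1.5000e-01 7.8000e+01] F [ 0.6 -8.2  2.6] shift [-0.0015  0.0004  0.0007]
```

```bash
python3 steer.py '0.002 0 0 0 0;0.003 0 0 0 0;0.004 0 0 0 0;0.005 0 0 0 0;0.005 0 0 0 0;0.005 0 0 0 0;0.005 0 0 0 0;0.005 0 0 0 0'; python3 gap.py | egrep 't |0.063'
```

```text
time_s: 25.12
tool_pos: [0.6181, -0.0805, 0.0527]
tool_rot: [180.0, 0.5, 77.8]
force: [-3.3, -14.0, 5.3]
grip_width: 0.0005
grasp_force: 7.5
t 25.17 fix [ -0.4 -63.4  52.7] yaw [179.97   0.46  77.83] F [ -1.8 -15.1   4.9] shift [ 0.0468  0.0002 -0.0777]
0.063 -0.036 -51.0:4 -40.5:8 -14.0:23 -5.5:-19 -3.5:28 3.5:-29 8.0:30
0.063 -0.028 -51.0:5 -40.5:8 -14.5:21 -5.5:-16 -3.5:26
0.063 -0.02 -51.0:4 -40.5:8 -14.5:23 -6.0:-14 -3.5:24
0.063 0 -66.5:4 -64.5:-2 -56.0:7 -38.5:-2 -32.5:3 -29.5:20 -15.5:-22 -7.5:21 -5.5:-10 -3.5:28
0.063 0.02 -51.0:5 -41.0:8 -18.5:13 -16.0:-13 -9.0:11 -5.5:-16 -3.5:27
0.063 0.028 -51.5:5 -40.5:8 -18.5:20 -5.5:-14 -3.5:26
0.063 0.036 -51.5:5 -41.0:8 -19.0:20 -6.0:-12 -3.5:25 4.0:-28 7.5:30
```

The pad front (−41) to the housing (−5) is 36 mm, exactly two spacers. The push holds at ~15 N with no movement, so I hand in.

```bash
python3 -c "
from cell import env
print(env.sign_off())"
```

```text
the job is handed in; nothing more can be done
None
```

The job is handed in at about 25 s: the housing is home against the block, two spacers stand in the gap, and the pad is closed tight on them and held with about 15 N. The hand-in returned no verdict; I never touched the stop box, mouse or ball.

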